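# Push the canister in and roll the bread bin shut

### The arm

A 7-joint arm with a two-finger parallel gripper is mounted at the origin on the work surface. World frame = base frame: x ahead of the robot, y to its left, z up, the work surface at z = 0. Lengths are in m, angles in rad, forces in N, time in s.
With the tool pointing down it reaches from about 0.4 to 0.85 m from the base axis. Payload 10.4 kg.
Tool frame: the origin (TCP) lies on the mounting face of the last link; the fingertips stand r.tips_ahead ahead of it and the grasp point (between the pads) lies 164 mm ahead of it (r.tips_ahead is the distance from the TCP to the fingertips, in m); z points along the fingers, y is the line along which they close (so a half turn about z gives the same grasp; the last joint's range is limited). The gripper opens to 87 mm and grips with 3 to 60 N. Pads are 19 mm wide; open, the fingers measure 117 mm over their backs; the gripper's body (75 mm by 190 mm) begins 51 mm behind the grasp point.
Start: joints at [-1.156, 0.332, -0.065, 1.46, 0.022, 1.35, -0.088], TCP at [0.265, 0.566, 0.405] pointing down, gripper open.
Joint ranges: [-2.6, 2.6], [-0.5, 2.12], [-1.47, 1.34], [0.16, 2.42], [-1.27, 4.41], [0.06, 2.06], [-2.6, 2.6]. Speed limits (rad/s): [2.22, 2.22, 2.79, 2.79, 3.14, 3.14, 3.14].

### API

Orientations are given as a unit quaternion [x, y, z, w].
In Python, from bench import telemetry, imaging, job, r gives the robot as it stands.
- The arm moves only by the tool move_arm, never from a script. Its argument "steps" is a list of rows, each an object of numbers: "dx", "dy", "dz": the shift along the tool's x, y, z in cm; "spin": the turn about the tool's z in rad. In form: [{"dx": .., "dy": .., "dz": .., "spin": ..}, ...]. A call has 1 to 12 rows; each row shifts and turns the commanded pose from where the row before left it, along the tool's axes as they then stand; what a row does not reach is not made up. A row lasts 1/10 s, in which the tool goes at most 50 mm and 8.59 degrees, less where a joint would pass 70% of its speed; a pose out of reach is approached as far as the arm can. A call with a gripper value outside its range is refused whole. "claw" is the finger opening in cm, from 0 to 8.7, set as the call begins (left out, the last holds). The fingers move at their own pace and stop on an object; "squeeze" is the grip in N (left out, the last holds). Time passes only in rows, so rows that do not move let the fingers close. It gives the time, the measured TCP pose, the force, the opening and the grip force at its end, in the units of the state.
- telemetry.read_state(): the state, without advancing time (a new reading comes with each control period).
- imaging.camera(name): name is "scene" or "top" or "wrist"; returns a dict with "img" (420x560x3 uint8, red, green, blue), "camera_matrix" (3x3 intrinsics, pixels), "R" (3x3) and "t" (3): a world point X has camera coordinates R X + t. Camera axes: x right, y down, z forward; pixel columns grow to the right and rows downward; lengths in m; the calibration is good to about 2 mm. A picture is of the moment at which its call begins. There is no depth.
- job.close_job(): hands the job in; it is judged then, once.
The state is a dict: "time": time; "joint_positions": joint angles; "joint_vel": joint speeds; "joint_torque": joint torques, N m; "ee_pos": TCP position; "eef_rot": TCP orientation; "ft_force": force on the tool from outside, world axes, zero at the start; "torque": the same for the moment, N m; "width": finger opening in m; "grip_force": force on a finger pad.
Only numpy, scipy, OpenCV 4.12 (cv2) and the standard library are available. Lean on these libraries where they do the work, as an engineer would, in place of code of your own. Each camera call takes 0.05 s, during which the arm holds its last target. There are 200 camera calls.

### The job

The roll-top bread bin stands open and a plastic canister with a twist cap sticks out of its mouth, in the way of the lid. With the fingertips, push the canister back along the bin floor, still standing upright, until the lid can pass it, then push the roll-top gently by its handle bar until the bin is fully shut. Do not pick anything up or grip it, and leave the sugar bowl and the glass in front of the bin standing where they are.

Things in the scene. Friction and masses are not known exactly. Their poses are not given: they have to be found in the camera images.
- bin: Steel roll-top bread bin, fixed; 304 mm deep (x), 392 wide (y), 187 high. Origin on the counter under the middle of the lid's hinge axis; x runs from the mouth (robot side) to the back, y across, z up. Floor: 8 mm up, flat, no sill, x = -152 to 152 mm. Upright half-round end cheeks (radius 152 mm about the hinge axis) inside at y = +-188 mm. A cracker box inside has its front at x about 60 mm.
- bin_hinge (a point): Middle of the lid's hinge axis, which runs along the bin's y, 35 mm above the bin's origin. The fixed rear hood closes the back upper quarter of the bin; its outside is 149 mm from this axis (so 184 mm above the counter at its top). The lid's outside is 142 mm from this axis.
- rolltop (a joint): Curved steel roll-top lid. 0 rad = fully shut, its lip down at the front of the floor; 1.4 = fully open, slid back under the rear hood. Stiff friction: it stays where it is left and takes about 1 to 8 N at the handle to push it shut. Its lip (the edge of the opening) runs 12 degrees ahead of the handle bar.
- handle_mid (a point): Middle of the lid's round wooden handle bar, on the bar's axis: 16 mm thick, 196 mm long along the bin's y, 20 mm clear of the lid, 170 mm from the hinge axis, on two thin posts 75 mm either side of here. It lies (10 degrees + joint value) above level: on top of the bin with the lid open, at x -167, z 65 mm in the bin's frame when shut. Pushed from behind, to the front and down, it shuts.
- canister_mid (a point): Loose white plastic canister with grey ribbed twist cap, 80 mm across (cap 82), 85 mm tall, 0.17 to 0.35 kg, standing on the bin floor and sticking out of the mouth; this point is on its axis, half-way up (42.5 mm above its underside), z along its axis. The lid clears it once this point is at x = -80 mm or more (farther in) in the bin's frame.
- sugar_bowl_mid (a point): White ceramic lidded sugar bowl, 92 mm across, 95 mm tall, loose on the counter just in front of one corner of the bin; this point is on its axis 45 mm above its underside. To be left alone.
- glass_a_mid (a point): Glass cup, clear tumbler, 70 mm across the rim, 95 mm tall; this point is on its axis, half-way up; z is up along its axis. Loose on the counter just in front of the other corner of the bin. To be left alone. (More glasses stand well to the left, in a yellow dish tray.)
Things that resemble listed ones, but are neither listed nor needed, are in the scene too. Leave any pink or turquoise look-alike of the part that bears canister_mid alone.

How it is judged:
On the way, in this order (a step that is already met when the one before it is completed fails the run):
1. the canister is pushed into the bin, upright, clear of the lid's path (x of canister_mid in the frame of bin above -0.09 m and angle between canister_mid's own z axis and vertical below 0.15 rad), for 0.2 s.
2. the roll-top is pushed shut (value of joint rolltop below 0.05 rad), for 0.2 s.
At the end, for the whole second after the job is handed in: The roll-top is shut (within 0.05 rad of its stop, about 7 mm at the lip) and at rest; the canister stands upright (within 0.15 rad) on the bin floor behind the shut lid; the sugar bowl and the glass in front of the bin stand upright within 30 mm of where they were (value of joint rolltop below 0.05 rad and x of canister_mid in the frame of bin between -0.095 and 0.12 m and y of canister_mid in the frame of bin between -0.17 and 0.17 m and z of canister_mid in the frame of bin below 0.06 m and angle between canister_mid's own z axis and vertical below 0.15 rad and not (velocity of joint rolltop above 0.1 rad/s) and not (velocity of joint rolltop below -0.1 rad/s) and distance of each of sugar_bowl_mid, glass_a_mid from where it was at the start of the episode below 0.03 m and angle between each of sugar_bowl_mid, glass_a_mid's own z axis and vertical below 0.3 rad); the robot touches nothing.
It fails at once if the canister is lifted off the bin floor (more than 12 mm) or knocked over (z of canister_mid in the frame of bin above 0.0625 m or angle between canister_mid's own z axis and vertical above 0.5 rad).
It fails at once if the canister is gripped or shoved hard (over 39 N) (contact force between the fingers and canister above 39 N).
It fails at once if the roll-top is gripped or forced (over 39 N) (contact force between the fingers and rolltop above 39 N).
It fails at once if the roll-top is slammed (over 3 rad/s, 0.5 m/s at the handle) (velocity of joint rolltop below -3 rad/s).
It fails at once if a bystander is moved more than 30 mm, lifted or knocked over (distance of any of sugar_bowl_mid, glass_a_mid from where it was at the start of the episode above 0.03 m or angle between any of sugar_bowl_mid, glass_a_mid's own z axis and vertical above 0.3 rad).
It also fails if it takes over 54 s, if anything falls off the work surface, if the arm or the gripper's body presses on something with over 40 N, if the wrist force passes 120 N, or if a joint passes its speed limit or range.

## Working session

There is one attempt and no reset: what is moved stays moved. The work goes in short steps, Python scripts to look and compute and a tool call to move; the robot and the scene stay as the last step left them, time stands still between calls to the robot, and variables do not carry over. Pictures are saved under pics/ and viewed, at most 10 in all, crops included, and the job is handed in when it is done.

Besides the shell and the picture viewer there is one more tool, called after "Call:" as a command line: name --argument value ..., lists and objects as JSON in quotes. move_arm: Moves the arm, as the interface text tells. Its arguments: {"type":"object","properties":{"steps":{"type":"array","items":{"type":"object","properties":{"dx":{"type":"number"},"dy":{"type":"number"},"dz":{"type":"number"},"spin":{"type":"number"}}}},"claw":{"type":"number"},"squeeze":{"type":"number"}},"required":["steps"]}

```bash
mkdir -p pics
cat > h.py <<'E'
import numpy as np, cv2
from bench import telemetry, imaging, job, r
def snap(n,f=None):
    c=imaging.camera(n)
    if f: cv2.imwrite(f'pics/{f}.png',c['img'][:,:,::-1])
    return c
def ray(c,u,v):
    o=-c['R'].T@c['t']; d=c['R'].T@np.linalg.inv(c['camera_matrix'])@np.array([u,v,1.]); return o,d/np.linalg.norm(d)
def onz(c,u,v,z):
    o,d=ray(c,u,v); return o+d*(z-o[2])/d[2]
def proj(c,X):
    p=c['camera_matrix']@(c['R']@np.array(X)+c['t']); return p[:2]/p[2]
E
python3 - <<'E'
from h import *
import pickle
np.set_printoptions(precision=3,suppress=True)
cs={n:snap(n) for n in('scene','top')}
pickle.dump(cs,open('c0.pkl','wb'))
for n,c in cs.items(): cv2.imwrite(f'pics/{n}0.png',cv2.resize(c['img'][:,:,::-1],(800,600)));print(n,-c['R'].T@c['t'],c['camera_matrix'][0,0],c['R'])
print(r.tips_ahead,telemetry.read_state())
E
```

```text
scene [ 0.278 -0.268  0.977] 472.42992858354523 [[ 0.63  -0.777 -0.009]
 [-0.732 -0.589 -0.341]
 [ 0.259  0.222 -0.94 ]]
top [ 0.39  -0.036  0.917] 441.03088814125016 [[ 0.01  -1.    -0.   ]
 [-0.987 -0.01  -0.16 ]
 [ 0.16   0.002 -0.987]]
0.1822 {'time': 0.1, 'joint_positions': array([-1.156,  0.333, -0.065,  1.461,  0.022,  1.35 , -0.088]), 'joint_vel': array([-0.   , -0.   , -0.   , -0.002,  0.002, -0.001,  0.001]), 'joint_torque': array([  0.002, -62.454,   0.025, -39.072,  -0.061,   0.037,   0.   ]), 'ee_pos': array([0.265, 0.566, 0.404]), 'eef_rot': array([ 0.217,  0.976, -0.001, -0.   ]), 'ft_force': array([-0.134, -0.97 , -0.006]), 'torque': array([ 0.005,  0.013, -0.013]), 'grip_force': 0.0, 'width': 0.08723422715085664}
```

View pics/scene0.png

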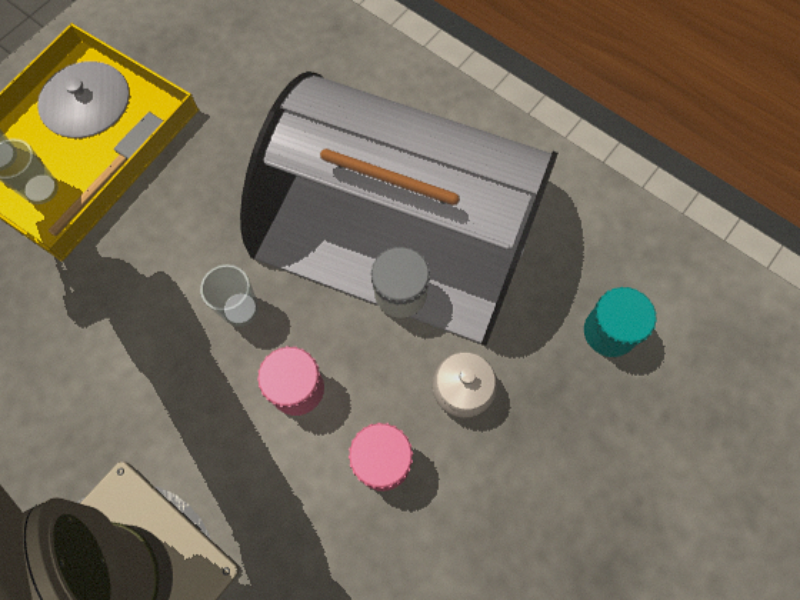

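View pics/top0.png

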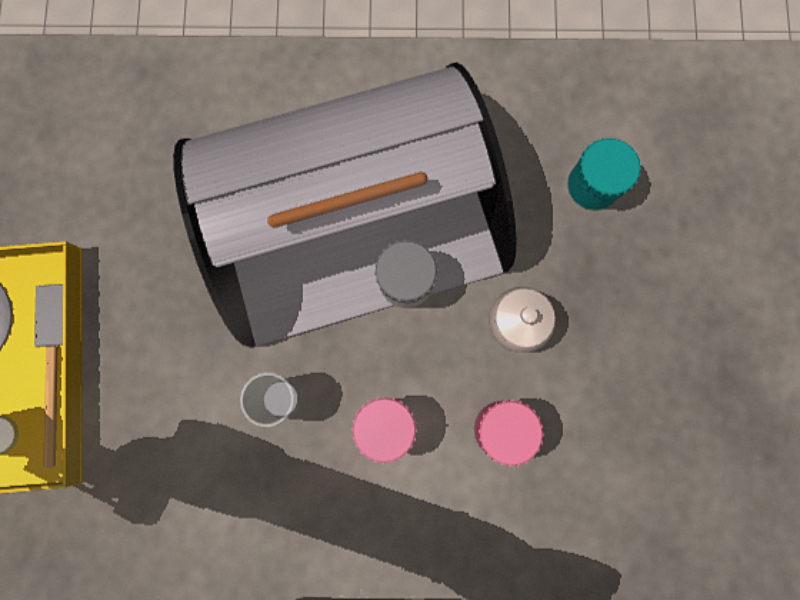

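Scene and top views show the bin with its handle, ends at top (274,221) and (422,178). Things that could be taken for the canister, in top pixels at 800 wide, are the grey cap in the bin mouth (406,270), pink (384,430), pink (511,432) and turquoise (610,167). I choose the grey cap because it is the only grey and white one and it stands in the mouth. The bowl is at (524,320) and the glass at (268,400).

```bash
cat > m.py <<'E'
from h import *
import pickle
np.set_printoptions(precision=4,suppress=True)
cs=pickle.load(open('c0.pkl','rb'))
def tri(us,ut):
    A=[];b=[]
    for n,u in(('scene',us),('top',ut)):
        o,d=ray(cs[n],*u);P=np.eye(3)-np.outer(d,d);A.append(P);b.append(P@o)
    return np.linalg.lstsq(np.vstack(A),np.hstack(b),rcond=None)[0]
ends={}
for n in cs:
    im=cs[n]['img'];hsv=cv2.cvtColor(im,cv2.COLOR_RGB2HSV)
    m=cv2.inRange(hsv,(5,110,60),(18,255,255)); 
    if n=='scene': m[:90,350:]=0; m[:,:200]=0
    else: m[:,:160]=0
    ct=max(cv2.findContours(m,0,1)[0],key=cv2.contourArea)
    p=ct[:,0]; q=[p[p[:,0].argmin()],p[p[:,0].argmax()]]
    vx,vy,x,y=cv2.fitLine(ct,2,0,.01,.01).ravel(); t=(p-[x,y])@[vx,vy]; t=sorted([t.min(),t.max()])
    if vx<0:t=t[::-1]
    ends[n]=[np.array([x+vx*k,y+vy*k]) for k in t]; print(n,ends[n])
E1=[tri(ends['scene'][i],ends['top'][i]) for i in(0,1)]; print('handle',E1,np.linalg.norm(E1[0]-E1[1]))
s=.7;c=cs['top']
f=[onz(c,253*s,346*s,.0),onz(c,503*s,271*s,.0)]
print('front',f)
for a in (E1,f):
    d=a[0]-a[1]; y=d[:2]/np.linalg.norm(d[:2]); print('yaw',np.arctan2(-y[0],y[1]))
print('front mid',(f[0]+f[1])/2,np.linalg.norm(f[0]-f[1]))
fs=[onz(cs['scene'],255*s,258*s,.0),onz(cs['scene'],487*s,344*s,.0)]; print('scene front',fs)
for n,u in(('top',(406,270)),('scene',(400,275))): print('can',n,onz(cs[n],u[0]*s,u[1]*s,.093))
for n,u in(('top',(268,400)),('scene',(226,288))): print('glass',n,onz(cs[n],u[0]*s,u[1]*s,.095))
for n,u in(('top',(530,315)),('scene',(467,377))): print('bowl',n,onz(cs[n],u[0]*s,u[1]*s,.095))
crop=cs['top']['img'][120:280,150:390,::-1]; cv2.imwrite('pics/crop.png',cv2.resize(crop,None,fx=3.3,fy=3.3))
E
python3 m.py
```

```text
scene [array([451.6671,  83.6457]), array([569.4571, 133.0865])]
top [array([187.3969, 155.3769]), array([298.1309, 123.454 ])]
handle [array([ 0.3497, -0.1558,  0.9474]), array([ 0.336 , -0.1538,  0.9598])] 0.018624114256168865
front [array([0.4564, 0.1861, 0.    ]), array([ 0.5712, -0.1791,  0.    ])]
yaw -1.7147885135644145
yaw 0.30456099690189975
front mid [0.5138 0.0035 0.    ] 0.38286351735959123
scene front [array([0.4584, 0.1828, 0.    ]), array([ 0.5745, -0.1858,  0.    ])]
can top [ 0.5528 -0.0354  0.093 ]
can scene [ 0.5507 -0.0379  0.093 ]
glass top [0.3803 0.1404 0.095 ]
glass scene [0.3819 0.1393 0.095 ]
bowl top [ 0.4939 -0.199   0.095 ]
bowl scene [ 0.4922 -0.2003  0.095 ]
```

View pics/crop.png

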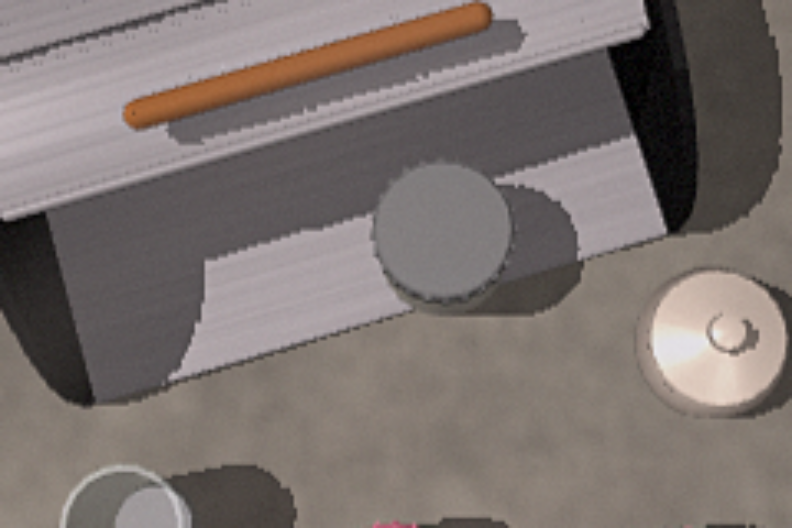

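Crop: grey ribbed cap on a white body at crop (442,235), straddling the floor's front edge. The choice is confirmed. The orange mask in the scene view caught the wooden table instead of the handle, so I'll redo the handle.

```bash
cat >> m.py <<'E'
print('----')
s=.7
H=[tri((323*s,153*s),ends['top'][0]),tri((458*s,200*s),ends['top'][1])]; print(H,np.linalg.norm(H[0]-H[1]))
d=H[0]-H[1]; yaw=np.arctan2(-d[0],d[1]); hm=(H[0]+H[1])/2
X=np.array([np.cos(yaw),np.sin(yaw),0]);Y=np.array([-X[1],X[0],0])
# floor front edge at z=8mm from top crop
f=[onz(c,150+90/3.3,120+403/3.3,.008),onz(c,150+668/3.3,120+233/3.3,.008)]
yf=np.arctan2(-(f[0]-f[1])[0],(f[0]-f[1])[1]); fm=(f[0]+f[1])/2
print('yaw',yaw,yf,'floor mid',fm,np.linalg.norm(f[0]-f[1]))
for yw in(yaw,yf,(yaw+yf)/2):
    X=np.array([np.cos(yw),np.sin(yw),0]);Y=np.array([-X[1],X[0],0])
    O=fm+.152*X;O[2]=0
    B=lambda p:np.array([(p-O)@X,(p-O)@Y,p[2]])
    h=B(hm); print('O',O,'handle in bin',h,'r',np.hypot(h[0],h[2]-.035),'ang',np.arctan2(h[2]-.035,-h[0]))
    for nm,p in dict(can=[.5518,-.0366,.093],glass=[.381,.14,.095],bowl=[.493,-.1995,.095]).items(): print(nm,B(np.array(p)))
E
python3 m.py | sed -n '/----/,$p'
```

```text
----
[array([0.5912, 0.1287, 0.1921]), array([ 0.6459, -0.0582,  0.1992])] 0.19485048763229454
yaw 0.284984531022233 0.29904731626780784 floor mid [0.5118 0.0026 0.008 ] 0.3791914445280093
O [0.6577 0.0454 0.    ] handle in bin [-0.0404  0.0013  0.1956] r 0.16565041351980248 ang 1.324318479461807
can [-0.1246 -0.0489  0.093 ]
glass [-0.2389  0.1686  0.095 ]
bowl [-0.2269 -0.1887  0.095 ]
O [0.6571 0.0474 0.    ] handle in bin [-0.0404 -0.0003  0.1956] r 0.16564865479190008 ang 1.3243606828950516
can [-0.1253 -0.0493  0.093 ]
glass [-0.2365  0.1698  0.095 ]
bowl [-0.2295 -0.1876  0.095 ]
O [0.6574 0.0464 0.    ] handle in bin [-0.0404  0.0005  0.1956] r 0.16564886115015168 ang 1.324355730592228
can [-0.125  -0.0491  0.093 ]
glass [-0.2377  0.1692  0.095 ]
bowl [-0.2282 -0.1882  0.095 ]
```

Call:
move_arm --steps '[{"dx": -3.2, "dy": -3.4}, {"dx": -3.2, "dy": -3.4}, {"dx": -3.2, "dy": -3.4}, {"dx": -3.2, "dy": -3.4}, {"dx": -3.2, "dy": -3.4}, {"dx": -3.2, "dy": -3.4}, {"dx": -3.2, "dy": -3.4}, {"dx": -3.2, "dy": -3.4}, {"dx": -3.2, "dy": -3.4}, {"dx": -3.2, "dy": -3.4}, {"dx": -3.2, "dy": -3.4}, {"dx": -3.2, "dy": -3.4}]' --claw 3

```text
$.steps[0]: bad value
```

Call:
move_arm --steps '[{"spin": -0.146}, {"spin": -0.146}, {"spin": -0.146}, {"spin": -0.146}, {"spin": -0.146}, {}]'

```text
$.steps[0]: bad value
```

```bash
cat > w.py <<'E'
from h import *
np.set_printoptions(precision=4,suppress=True)
from scipy.spatial.transform import Rotation as Ro
yw=.292;O=np.array([.657,.0465,0]);X=np.array([np.cos(yw),np.sin(yw),0]);Y=np.array([-X[1],X[0],0])
B=lambda p:np.array([(p-O)@X,(p-O)@Y,p[2]])
def st():
    s=telemetry.read_state();R=Ro.from_quat(s['eef_rot']).as_matrix();tip=s['ee_pos']+R[:,2]*r.tips_ahead
    print(s['time'],'tip in bin',B(tip),'yaw',np.arctan2(-R[0,1],R[1,1]),'tilt',R[2,2],'j',s['joint_positions'],'F',s['ft_force'],s['width'])
    return R,tip
def cap(f=None,zz=.093,n='top'):
    c=snap(n,f);return c
E
python3 -c "
from w import *
st()"
```

```text
0.1 tip in bin [-0.2261  0.6101  0.2218] yaw -0.4377970105926885 tilt -0.9999991128820429 j [-1.1556  0.3328 -0.0647  1.4609  0.0216  1.3499 -0.0885] F [-0.1341 -0.9704 -0.0061] 0.08723422715085664
```

Call:
move_arm --steps '[{"dx": -3.2, "dy": -3.4, "dz": 0, "spin": 0}, {"dx": -3.2, "dy": -3.4, "dz": 0, "spin": 0}, {"dx": -3.2, "dy": -3.4, "dz": 0, "spin": 0}, {"dx": -3.2, "dy": -3.4, "dz": 0, "spin": 0}, {"dx": -3.2, "dy": -3.4, "dz": 0, "spin": 0}, {"dx": -3.2, "dy": -3.4, "dz": 0, "spin": 0}, {"dx": -3.2, "dy": -3.4, "dz": 0, "spin": 0}, {"dx": -3.2, "dy": -3.4, "dz": 0, "spin": 0}, {"dx": -3.2, "dy": -3.4, "dz": 0, "spin": 0}, {"dx": -3.2, "dy": -3.4, "dz": 0, "spin": 0}, {"dx": -3.2, "dy": -3.4, "dz": 0, "spin": 0}, {"dx": -3.2, "dy": -3.4, "dz": 0, "spin": 0}]' --claw 3

```text
time: 1.3
ee_pos: [0.4398, 0.0317, 0.4047]
eef_rot: [0.217, 0.976, 0.0, 0.0]
ft_force: [1.6, 0.7, -0.1]
width: 0.0297
grip_force: 0.0
```

Call:
move_arm --steps '[{"dx": 0, "dy": 0, "dz": 0, "spin": -0.146}, {"dx": 0, "dy": 0, "dz": 0, "spin": -0.146}, {"dx": 0, "dy": 0, "dz": 0, "spin": -0.146}, {"dx": 0, "dy": 0, "dz": 0, "spin": -0.146}, {"dx": 0, "dy": 0, "dz": 0, "spin": -0.146}, {"dx": 0, "dy": 0, "dz": 0, "spin": 0}]'

```text
time: 1.9
ee_pos: [0.4396, 0.0337, 0.4045]
eef_rot: [-0.147, 0.989, 0.0, -0.0]
ft_force: [-0.9, 0.0, -0.3]
width: 0.0301
grip_force: 0.0
```

```bash
python3 -c "
from w import *
st()"
```

```text
1.9 tip in bin [-0.2119  0.0504  0.2223] yaw 0.2946672838716611 tilt -0.9999999224172921 j [-0.6665 -0.1129  0.4578  1.938   0.0515  1.3057  1.6407] F [-0.9237  0.0368 -0.2749] 0.030099301333247893
```

Call:
move_arm --steps '[{"dx": 0, "dy": -3.3, "dz": 0, "spin": 0}, {"dx": 0, "dy": -3.3, "dz": 0, "spin": 0}, {"dx": 0, "dy": -3.3, "dz": 0, "spin": 0}, {"dx": 0, "dy": 0, "dz": 3.6, "spin": 0}, {"dx": 0, "dy": 0, "dz": 3.6, "spin": 0}, {"dx": 0, "dy": 0, "dz": 3.6, "spin": 0}, {"dx": 0, "dy": 0, "dz": 3.6, "spin": 0}, {"dx": 0, "dy": 0, "dz": 2.5, "spin": 0}, {"dx": 0, "dy": 0, "dz": 1.3, "spin": 0}, {"dx": 0, "dy": 0, "dz": 0, "spin": 0}]'

```text
time: 2.9
ee_pos: [0.4678, -0.061, 0.2216]
eef_rot: [-0.144, 0.99, -0.0, -0.001]
ft_force: [-0.7, 0.8, 0.7]
width: 0.03
grip_force: 0.0
```

```bash
python3 -c "
from w import *
st()
c=snap('scene');cv2.imwrite('pics/s1.png',c['img'][100:310,150:430,::-1].repeat(2,0).repeat(2,1))"
```

```text
2.9 tip in bin [-0.2127 -0.0484  0.0394] yaw 0.289646707704317 tilt -0.9999958844663147 j [-0.5209  0.2173  0.6071  2.0771 -0.1574  0.894   2.0349] F [-0.6867  0.7889  0.7003] 0.02998933497678575
```

View pics/s1.png

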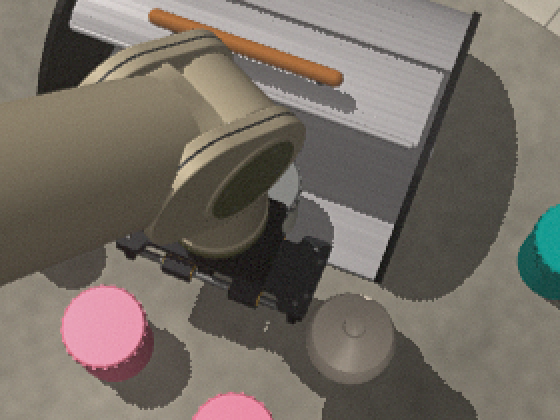

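Gripper stands in front of the canister (white body visible at crop (285,185)), with the bowl at (350,335) and the gripper clear above it. Now the push.

Call:
move_arm --steps '[{"dx": -1, "dy": 0, "dz": 0, "spin": 0}, {"dx": -1, "dy": 0, "dz": 0, "spin": 0}, {"dx": -0.8, "dy": 0, "dz": 0, "spin": 0}, {"dx": -0.5, "dy": 0, "dz": 0, "spin": 0}, {"dx": -0.5, "dy": 0, "dz": 0, "spin": 0}, {"dx": -0.5, "dy": 0, "dz": 0, "spin": 0}, {"dx": -0.5, "dy": 0, "dz": 0, "spin": 0}, {"dx": -0.5, "dy": 0, "dz": 0, "spin": 0}]'

```text
time: 3.75
ee_pos: [0.5191, -0.0459, 0.2226]
eef_rot: [-0.145, 0.989, 0.0, -0.0]
ft_force: [-3.0, -1.0, 2.0]
width: 0.0301
grip_force: 1.4
```

Call:
move_arm --steps '[{"dx": -0.6, "dy": 0, "dz": 0, "spin": 0}, {"dx": -0.6, "dy": 0, "dz": 0, "spin": 0}, {"dx": -0.6, "dy": 0, "dz": 0, "spin": 0}, {"dx": -0.6, "dy": 0, "dz": 0, "spin": 0}, {"dx": -0.6, "dy": 0, "dz": 0, "spin": 0}]'

```text
time: 4.25
ee_pos: [0.5483, -0.037, 0.2227]
eef_rot: [-0.146, 0.989, 0.0, -0.0]
ft_force: [-2.5, -1.4, 1.8]
width: 0.0302
grip_force: 1.3
```

```bash
python3 -c "
from w import *
st()"
```

```text
4.25 tip in bin [-0.1282 -0.0486  0.0405] yaw 0.2922219883736651 tilt -0.9999999962889002 j [-0.495   0.3851  0.5681  1.8809 -0.2518  0.9468  2.0515] F [-2.4843 -1.3648  1.7649] 0.030227483373625137
```

Call:
move_arm --steps '[{"dx": -0.5, "dy": 0, "dz": 0, "spin": 0}, {"dx": -0.5, "dy": 0, "dz": 0, "spin": 0}, {"dx": -0.4, "dy": 0, "dz": 0, "spin": 0}, {"dx": 0, "dy": 0, "dz": 0, "spin": 0}, {"dx": 0.5, "dy": 0, "dz": 0, "spin": 0}, {"dx": 2, "dy": 0, "dz": 0, "spin": 0}, {"dx": 3, "dy": 0, "dz": 0, "spin": 0}, {"dx": 4, "dy": 0, "dz": 0, "spin": 0}, {"dx": 0, "dy": 0, "dz": -4.5, "spin": 0}, {"dx": 0, "dy": 0, "dz": -4.5, "spin": 0}, {"dx": 0, "dy": 0, "dz": -4.5, "spin": 0}, {"dx": 0, "dy": 0, "dz": -4.5, "spin": 0}]'

```text
time: 5.45
ee_pos: [0.4694, -0.0609, 0.4046]
eef_rot: [-0.145, 0.989, 0.0, 0.001]
ft_force: [1.3, 0.9, -0.4]
width: 0.0299
grip_force: 0.0
```

```bash
python3 -c "
from w import *
st()
c=snap('scene');cv2.imwrite('pics/s2.png',c['img'][30:310,150:430,::-1].repeat(2,0).repeat(2,1))
c=snap('top');cv2.imwrite('pics/t2.png',c['img'][40:320,120:400,::-1].repeat(2,0).repeat(2,1))"
```

```text
5.45 tip in bin [-0.2104 -0.0487  0.2224] yaw 0.2917428546355955 tilt -0.9999990852828509 j [-0.5999 -0.0389  0.6264  1.8744  0.0227  1.2979  1.8827] F [ 1.2611  0.8569 -0.3945] 0.02987711705130817
```

View pics/t2.png

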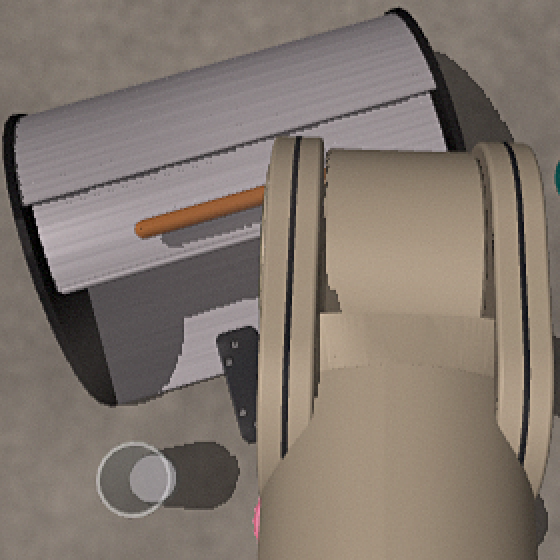

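Top: the arm covers the canister; the handle (200,210) and the glass (135,480) are unmoved. I'll check the scene view.

View pics/s2.png

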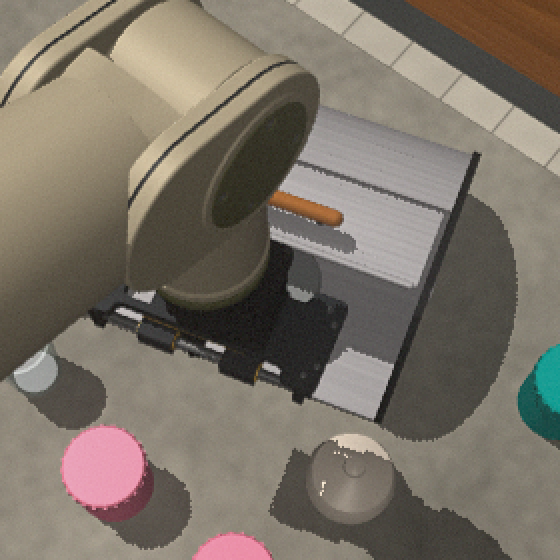

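Scene: the canister's right part shows upright at crop (310,275), now behind the floor's front edge, and the bowl is unmoved at (350,480). Next I raise the tip and move over to behind the handle.

Call:
move_arm --steps '[{"dx": 0, "dy": 2.4, "dz": -2.5, "spin": 0}, {"dx": 0, "dy": 2.5, "dz": -2, "spin": 0}, {"dx": -4, "dy": 0, "dz": 0, "spin": 0}, {"dx": -4, "dy": 0, "dz": 0, "spin": 0}, {"dx": -4, "dy": 0, "dz": 0, "spin": 0}, {"dx": -4, "dy": 0, "dz": 0, "spin": 0}, {"dx": -4, "dy": 0, "dz": 0, "spin": 0}, {"dx": 0, "dy": 0, "dz": 0, "spin": 0}, {"dx": 0, "dy": 0, "dz": 0, "spin": 0}]'

```text
time: 6.45
ee_pos: [0.6478, 0.044, 0.4464]
eef_rot: [-0.145, 0.989, -0.001, -0.001]
ft_force: [-0.4, -0.6, -0.1]
width: 0.0295
grip_force: 0.0
```

```bash
python3 -c "
from w import *
st()
import pickle
c=snap('scene');cv2.imwrite('pics/s3.png',c['img'][30:310,150:430,::-1].repeat(2,0).repeat(2,1))
t=np.linspace(0,6.28,60)
for xc in(-.08,-.067,-.055):
  q=np.array([proj(c,O+(xc+.041*np.cos(a))*X+(-.049+.041*np.sin(a))*Y+[0,0,.093]) for a in t]); print(xc,(q.min(0)-[150,30])*2,(q.max(0)-[150,30])*2)
"
```

```text
6.45 tip in bin [-0.0099  0.0001  0.2642] yaw 0.2919172744088107 tilt -0.9999973503773978 j [-0.5689  0.4079  0.6007  1.3528 -0.2263  1.4514  1.8831] F [-0.363  -0.584  -0.0904] 0.02949542642153264
-0.08 [235.9456 249.7996] [315.9885 322.9693]
-0.067 [240.8321 239.3901] [320.5467 311.9457]
-0.055 [245.3067 229.8572] [324.7206 301.8528]
```

View pics/s3.png

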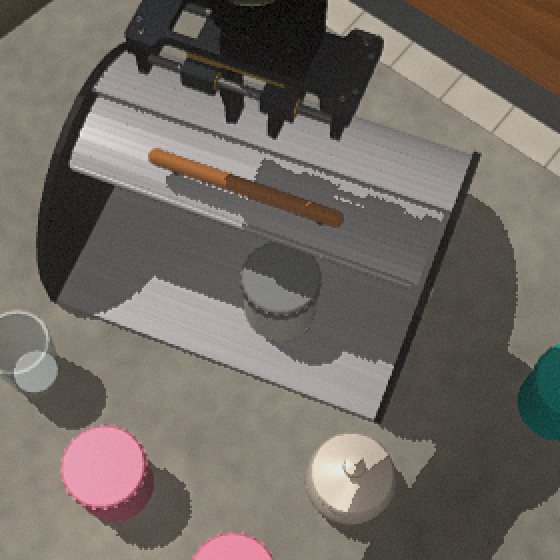

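Scene: the canister stands upright inside, cap crop x 240–321, y 240–313, which gives bin x ≈ -0.067. Clear of the lid. The fingers are over the hood behind the bar. Now I lower them behind the bar.

Call:
move_arm --steps '[{"dx": 0, "dy": 0, "dz": 2.5, "spin": 0}, {"dx": 0, "dy": 0, "dz": 2.5, "spin": 0}, {"dx": 0, "dy": 0, "dz": 1.3, "spin": 0}, {"dx": 0, "dy": 0, "dz": 0.8, "spin": 0}, {"dx": 0, "dy": 0, "dz": 0, "spin": 0}]'

```text
time: 7.0
ee_pos: [0.6472, 0.0438, 0.3768]
eef_rot: [-0.145, 0.989, 0.0, -0.0]
ft_force: [-0.3, 0.7, 0.5]
width: 0.0301
grip_force: 0.0
```

Call:
move_arm --steps '[{"dx": 0.4, "dy": 0, "dz": 0, "spin": 0}, {"dx": 0.4, "dy": 0, "dz": 0, "spin": 0}, {"dx": 0.4, "dy": 0, "dz": 0, "spin": 0}, {"dx": 0.4, "dy": 0, "dz": 0.1, "spin": 0}, {"dx": 0.5, "dy": 0, "dz": 0.1, "spin": 0}, {"dx": 0.5, "dy": 0, "dz": 0.1, "spin": 0}]'

```text
time: 7.6
ee_pos: [0.623, 0.0365, 0.3744]
eef_rot: [-0.146, 0.989, -0.0, 0.002]
ft_force: [6.9, -0.0, -2.9]
width: 0.0302
grip_force: 3.2
```

```bash
python3 -c "
from w import *
st()"
```

```text
7.6 tip in bin [-0.0348  0.0001  0.1922] yaw 0.2925042683342816 tilt -0.9999941894601349 j [-0.5882  0.3815  0.5923  1.5358 -0.2184  1.2876  1.8946] F [ 6.9231 -0.0484 -2.8846] 0.030207406927149027
```

Call:
move_arm --steps '[{"dx": 0.55, "dy": 0, "dz": 0.3, "spin": 0}, {"dx": 0.55, "dy": 0, "dz": 0.3, "spin": 0}, {"dx": 0.53, "dy": 0, "dz": 0.25, "spin": 0}, {"dx": 0.53, "dy": 0, "dz": 0.25, "spin": 0}, {"dx": 0.53, "dy": 0, "dz": 0.25, "spin": 0}, {"dx": 0.53, "dy": 0, "dz": 0.25, "spin": 0}]'

```text
time: 8.2
ee_pos: [0.5915, 0.0271, 0.3575]
eef_rot: [-0.146, 0.989, -0.0, 0.0]
ft_force: [4.5, 0.8, 0.4]
width: 0.0301
grip_force: 2.5
```

Call:
move_arm --steps '[{"dx": 0.5, "dy": 0, "dz": 0.33, "spin": 0}, {"dx": 0.5, "dy": 0, "dz": 0.33, "spin": 0}, {"dx": 0.5, "dy": 0, "dz": 0.33, "spin": 0}, {"dx": 0.5, "dy": 0, "dz": 0.33, "spin": 0}]'

```text
time: 8.6
ee_pos: [0.5724, 0.0214, 0.3441]
eef_rot: [-0.146, 0.989, -0.0, 0.0]
ft_force: [6.2, -0.7, -2.1]
width: 0.0303
grip_force: 3.2
```

```bash
python3 -c "
from w import *
st()"
```

```text
8.6 tip in bin [-0.0882  0.0003  0.1619] yaw 0.2921790496249921 tilt -0.9999999559605944 j [-0.6202  0.2849  0.5995  1.7118 -0.1711  1.1973  1.8862] F [ 6.1561 -0.6581 -2.1262] 0.030320705768314478
```

Call:
move_arm --steps '[{"dx": 0.5, "dy": 0, "dz": 0.4, "spin": 0}, {"dx": 0.5, "dy": 0, "dz": 0.4, "spin": 0}, {"dx": 0.5, "dy": 0, "dz": 0.4, "spin": 0}, {"dx": 0.3, "dy": 0, "dz": 0.25, "spin": 0}, {"dx": 0, "dy": 0, "dz": 0, "spin": 0}, {"dx": -0.5, "dy": 0, "dz": 0, "spin": 0}, {"dx": 0, "dy": 0, "dz": -2.5, "spin": 0}, {"dx": 0, "dy": 0, "dz": -1.5, "spin": 0}, {"dx": 1.5, "dy": 0, "dz": 0, "spin": 0}, {"dx": 1.5, "dy": 0, "dz": 0, "spin": 0}, {"dx": 0, "dy": 0, "dz": 0, "spin": 0}]'

```text
time: 9.7
ee_pos: [0.5303, 0.0083, 0.3701]
eef_rot: [-0.145, 0.989, 0.001, -0.0]
ft_force: [0.8, -0.2, 0.6]
width: 0.0299
grip_force: 0.0
```

```bash
python3 -c "
from w import *
st()
c=snap('scene');cv2.imwrite('pics/s4.png',c['img'][30:310,150:430,::-1].repeat(2,0).repeat(2,1))
for th in(35,40,45,50):
  a=np.radians(th);print(th,[(proj(c,O-.17*np.cos(a)*X+s*.098*Y+[0,0,.035+.17*np.sin(a)])-[150,30])*2 for s in(1,-1)])
"
```

```text
9.7 tip in bin [-0.1324  0.0001  0.1879] yaw 0.29126988505928814 tilt -0.9999990167817542 j [-0.6549  0.1533  0.613   1.7872 -0.0944  1.231   1.8462] F [ 0.7565 -0.2185  0.5817] 0.02994922870456007
35 [array([115.5172, 269.0494]), array([300.5888, 338.7347])]
40 [array([117.6274, 256.1013]), array([304.4635, 326.0378])]
45 [array([120.3368, 242.4603]), array([308.7568, 312.5456])]
50 [array([123.6286, 228.2652]), array([313.4296, 298.3937])]
```

View pics/s4.png

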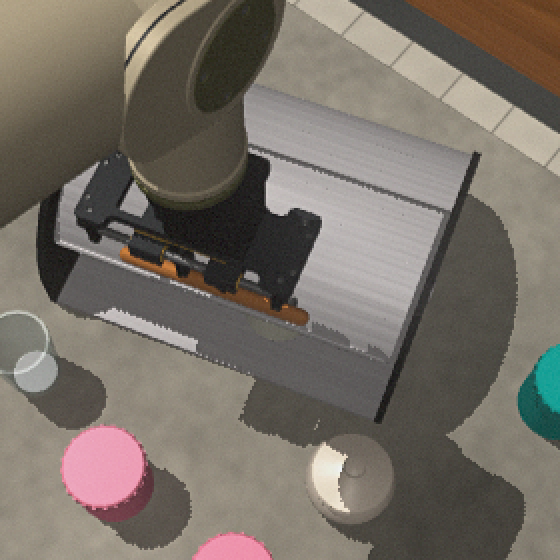

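Scene: the bar's ends are at crop (122,250) and (308,318), so it sits about 43° up. The bowl and glass are unmoved and the fingers are above the bar. Now I press down along the arc.

Call:
move_arm --steps '[{"dx": -0.5, "dy": 0, "dz": 1.6, "spin": 0}, {"dx": 0, "dy": 0, "dz": 0.7, "spin": 0}, {"dx": 0, "dy": 0, "dz": 0.5, "spin": 0}, {"dx": 0.35, "dy": 0, "dz": 0.55, "spin": 0}, {"dx": 0.35, "dy": 0, "dz": 0.55, "spin": 0}, {"dx": 0.35, "dy": 0, "dz": 0.55, "spin": 0}]'

```text
time: 10.35
ee_pos: [0.5255, 0.0071, 0.3257]
eef_rot: [-0.145, 0.989, 0.0, -0.001]
ft_force: [-7.2, -1.4, 8.0]
width: 0.03
grip_force: 4.4
```

Call:
move_arm --steps '[{"dx": 0.35, "dy": 0, "dz": 0.55, "spin": 0}, {"dx": 0.35, "dy": 0, "dz": 0.6, "spin": 0}, {"dx": 0.35, "dy": 0, "dz": 0.6, "spin": 0}, {"dx": 0.3, "dy": 0, "dz": 0.6, "spin": 0}]'

```text
time: 10.75
ee_pos: [0.5129, 0.0032, 0.302]
eef_rot: [-0.145, 0.989, 0.0, -0.0]
ft_force: [-2.5, -1.0, 3.4]
width: 0.0296
grip_force: 1.9
```

```bash
python3 -c "
from w import *
st()"
```

```text
10.75 tip in bin [-0.1505 -0.      0.1198] yaw 0.29167186327139505 tilt -0.9999999267804248 j [-0.6428  0.1854  0.6069  1.9093 -0.1193  1.0828  1.8746] F [-2.4695 -1.0463  3.3671] 0.02959114777011051
```

Call:
move_arm --steps '[{"dx": 0.28, "dy": 0, "dz": 0.6, "spin": 0}, {"dx": 0.28, "dy": 0, "dz": 0.6, "spin": 0}, {"dx": 0.25, "dy": 0, "dz": 0.6, "spin": 0}, {"dx": 0.2, "dy": 0, "dz": 0.6, "spin": 0}, {"dx": 0.2, "dy": 0, "dz": 0.6, "spin": 0}, {"dx": 0.15, "dy": 0, "dz": 0.5, "spin": 0}, {"dx": 0.1, "dy": 0, "dz": 0.4, "spin": 0}]'

```text
time: 11.45
ee_pos: [0.4992, -0.0005, 0.2625]
eef_rot: [-0.146, 0.989, 0.0, -0.0]
ft_force: [-1.1, -0.6, 1.2]
width: 0.03
grip_force: 0.7
```

Call:
move_arm --steps '[{"dx": 0.1, "dy": 0, "dz": 0.3, "spin": 0}, {"dx": 0.05, "dy": 0, "dz": 0.2, "spin": 0}, {"dx": 0, "dy": 0, "dz": 0.1, "spin": 0}]'

```text
time: 11.75
ee_pos: [0.4979, -0.0009, 0.2569]
eef_rot: [-0.146, 0.989, 0.0, -0.0]
ft_force: [0.1, -1.6, 1.4]
width: 0.0299
grip_force: 0.6
```

```bash
python3 -c "
from w import *
st()"
```

```text
11.75 tip in bin [-0.166   0.0004  0.0747] yaw 0.2922803652227452 tilt -0.999999992098778 j [-0.6304  0.215   0.5993  1.9875 -0.1455  0.9806  1.9026] F [ 0.0625 -1.5686  1.3889] 0.029947412311497675
```

Call:
move_arm --steps '[{"dx": 0, "dy": 0, "dz": 0.2, "spin": 0}, {"dx": 0, "dy": 0, "dz": 0.1, "spin": 0}, {"dx": 0, "dy": 0, "dz": 0, "spin": 0}]'

```text
time: 12.05
ee_pos: [0.4981, -0.001, 0.2548]
eef_rot: [-0.146, 0.989, 0.0, 0.0]
ft_force: [-6.0, 0.2, 12.2]
width: 0.0301
grip_force: 6.2
```

Force is rising at the stop. I back off upward and look.

Call:
move_arm --steps '[{"dx": 0, "dy": 0, "dz": -0.5, "spin": 0}, {"dx": 0, "dy": 0, "dz": -3, "spin": 0}, {"dx": 0, "dy": 0, "dz": -4, "spin": 0}, {"dx": 0, "dy": 0, "dz": -4, "spin": 0}, {"dx": 0, "dy": 0, "dz": -4, "spin": 0}, {"dx": 0, "dy": 4, "dz": -2, "spin": 0}, {"dx": 0, "dy": 4, "dz": 0, "spin": 0}, {"dx": 0, "dy": 4, "dz": 0, "spin": 0}, {"dx": 0, "dy": 4, "dz": 0, "spin": 0}, {"dx": 0, "dy": 4, "dz": 0, "spin": 0}, {"dx": 0, "dy": 0, "dz": 0, "spin": 0}, {"dx": 0, "dy": 0, "dz": 0, "spin": 0}]'

```text
time: 13.25
ee_pos: [0.4401, 0.1912, 0.429]
eef_rot: [-0.147, 0.989, -0.0, 0.0]
ft_force: [-0.1, -0.3, 0.1]
width: 0.0302
grip_force: 0.0
```

```bash
python3 -c "
from w import *
st()
c=snap('scene');cv2.imwrite('pics/s5.png',c['img'][30:310,150:430,::-1].repeat(2,0).repeat(2,1))
for th in(10,13,16):
  a=np.radians(th);print(th,[(proj(c,O-.17*np.cos(a)*X+s*.098*Y+[0,0,.035+.17*np.sin(a)])-[150,30])*2 for s in(1,-1)])
"
```

```text
13.25 tip in bin [-0.1661  0.201   0.2468] yaw 0.2942090867306056 tilt -0.9999999577882711 j [-0.8988 -0.0212  0.3913  1.8122  0.0086  1.3489  1.3556] F [-0.0715 -0.3364  0.0802] 0.03023612330251291
10 [array([113.9104, 319.7281]), array([288.312 , 386.8358])]
13 [array([113.3491, 315.064 ]), array([289.1345, 382.5783])]
16 [array([112.9833, 309.9887]), array([290.1356, 377.8872])]
```

View pics/s5.png

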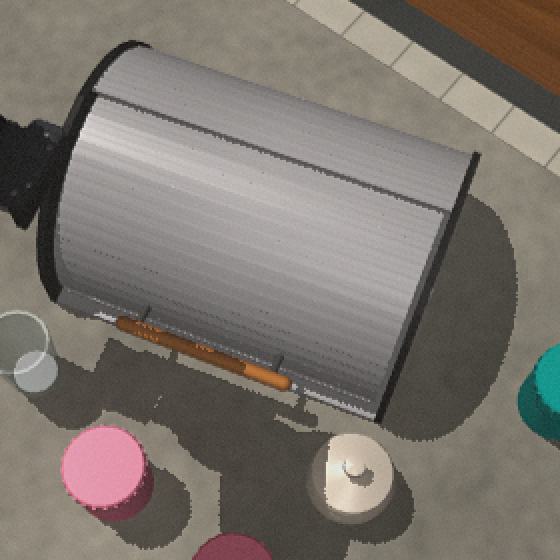

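Scene: the lid is shut, with bar ends at crop (117,322) and (291,384), matching about 10°. The bowl and glass are in place and the arm is clear.

```bash
python3 -c "
from bench import job
print(job.close_job())"
```

```text
the job is handed in; nothing more can be done
None
```

The canister was pushed in upright to about x = -0.067 m in the bin's frame, and the roll-top was pushed down to its stop. The bowl and glass look untouched and the arm is clear. I've handed the job in at about 13 s on the robot's clock; no verdict came back.

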